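Set the cure-timer dial at the fly-tying stall

TASK

Set the resin-cure timer on the fly-tying bench: with a fingertip, gently push the dial round by its upright peg, either way, until the black line on the dial lines up with the one long line on the scale ring around it, and leave it there. Do not grip the dial or lift it off its spindle, and leave the cup, the bottle, the thread spool and the fly stand where they are.

Things in the scene. Friction and masses are not known exactly. Their poses are not given: they have to be found in the camera images.
- timer: the resin-cure timer: a grey case 164 x 255 x 45 mm (x, y, z), fixed to the table. The origin lies on the table under the dial's axis; z is up; the case reaches from -82 to 82 mm along its x and from -84 to 170 mm along its y (the +y end carries a low cork with a fly, 132 mm from the dial's axis, about 77 mm above the table at its highest)
- dial_axis (a point): point on the dial's vertical axis, level with the dial's flat top face, 49 mm above the table. The dial is a white-painted disc 110 mm in diameter, 4 mm thick, with a low metal hub (22 mm wide, 3 mm high), a black line and an upright black finger peg
- dial (a joint): turn of the dial about its vertical axis (rad), counter-clockwise from above positive, no stops: it turns all the way round either way; at 0 the dial's line points along the case's +x. Dry friction of about 0.05 N m (1.3 N at the peg): it stays where it is left
- ring (a joint): turn of the flat engraved scale ring (rad), same axis, sense and zero as joint dial: the lines are lined up when both joints have the same value (or differ by a whole turn). Outer diameter 148 mm, 1.5 mm thick; set beforehand, it does not move
- mark (a point): outer end of the dial's line (a black line 30 mm long, 4.5 mm wide, running radially on the flat of the dial to its rim): on the rim, 55 mm from the axis, at the height of the dial's top face, 49 mm above the table
- long_line (a point): the scale ring's one long line: black, radial, 18 mm long, 4.5 mm wide, reaching in to the dial's rim; the other 23 lines, every 15 degrees, are short (5 mm) and thin, at the ring's outer edge. The point is 55 mm from the axis, 49 mm above the table, where the outer end of the dial's line comes when the two line up
- peg_top (a point): centre of the top of the dial's upright black finger peg (13 mm in diameter, 28 mm high, its foot 49 and its top 77 mm above the table), 40 mm from the axis, straight across from the dial's line
- cap_lift (a joint): how far the dial has been lifted on its spindle (m): 0 when seated; held down only by its own weight (about 0.27 kg), it would pull off upward
- cup: white paper-like cup, 76 mm across the rim, 92 mm high, loose on the table; origin at the centre of its underside
- varnish: small amber bottle with a black cap, 34 mm across, 62 mm high, loose; origin at the centre of its underside
- spool: wooden thread spool, 38 mm across, 43 mm high, standing loose; origin at the centre of its underside
- fly_stand: display stand: round metal foot 56 mm across, thin rod, cork with a fly on top, about 100 mm high, loose; origin at the centre of its underside

How it is judged:
By the outcome, as a careful person would: the job done as asked, in the order asked, and still so for the second after the job is handed in, with the robot touching nothing.
It also fails if it takes over 48 s, if anything falls off the work surface, if the arm or the gripper's body presses on something with over 40 N, if the wrist force passes 120 N, or if a joint passes its speed limit or range.

ROBOT

A 7-joint arm with a two-finger parallel gripper is mounted at the origin on the work surface. World frame = base frame: x ahead of the robot, y to its left, z up, the work surface at z = 0. Lengths are in m, angles in rad, forces in N, time in s.
With the tool pointing down it reaches from about 0.4 to 0.85 m from the base axis. Payload 6.9 kg.
Tool frame: the origin (TCP) lies on the centre line of the jaws, within the pads' length; the fingertips stand 22 mm ahead of it and the grasp point (between the pads) lies 3 mm ahead of it; z points along the fingers, y is the line along which they close (so a half turn about z gives the same grasp; the last joint's range is limited). The gripper opens to 85 mm and grips with 20 to 120 N. Pads are 22 mm wide; open, the fingers measure 114 mm over their backs; the gripper's body (76 mm by 85 mm) begins 54 mm behind the grasp point. The pads swing forward as they close: fully open they stand 13 mm farther back than shut.
Start: joints at [1.282, 0.507, -0.238, 1.5, 0.126, 1.149, -0.155], TCP at [0.24, -0.577, 0.222] pointing down, gripper open.
Joint ranges: [-3.08, 3.08], [-0.24, 2.05], [-1.43, 1.35], [0, 2.5], [-1.52, 4.66], [0.17, 1.96], [-2.89, 2.89]. Speed limits (rad/s): [2.39, 2.39, 3.14, 3.14, 3.14, 3.14, 3.14].

INTERFACE

Orientations are given as [roll, pitch, yaw] about the fixed x, y, z axes, in that order (R = Rz(yaw) Ry(pitch) Rx(roll)).
In Python, from workcell import ctrl, vision gives the robot as it stands.
- The arm moves only by the tool carry_out, never from a script. Its argument "rows" is a list that holds one entry, the list of rows, each a list of 7 numbers: the shift along the tool's x, y, z in cm, then the turn, a rotation vector about the tool's x, y, z in rad, then the finger opening in cm, from 0 to 8.54. A call has 1 to 10 rows; each row shifts and turns the commanded pose from where the row before left it, along the tool's axes as they then stand; what a row does not reach is not made up. A row lasts 1/10 s, in which the tool goes at most 50 mm and 8.59 degrees, less where a joint would pass 70% of its speed; a pose out of reach is approached as far as the arm can. A call with a gripper value outside its range is refused whole. The fingers move at their own pace and stop on an object; "squeeze" is the grip in N (left out, the last holds). Time passes only in rows, so rows that do not move let the fingers close. It gives the time, the measured TCP pose, the force, the opening and the grip force at its end, in the units of the state.
- ctrl.get_obs(): the state, without advancing time (a new reading comes with each control period).
- vision.grab_frame(name): name is "scene" or "top"; returns the picture (400x640x3 uint8, red, green, blue); there is no depth.
- vision.calibration(name): a dict with "camera_matrix" (3x3 intrinsics, pixels), "origin" and "rotation" of the camera in the world. Camera axes: x right, y down, z forward; pixel columns grow to the right and rows downward; lengths in m; the calibration is good to about 2 mm. A picture is of the moment at which its call begins. calibration takes no time and is no camera call.
- ctrl.sign_off(): hands the job in; it is judged then, once.
The state is a dict: "time_s": time; "joint_positions": joint angles; "joint_vel": joint speeds; "joint_torque": joint torques, N m; "eef_pos": TCP position; "ee_rot": TCP orientation; "contact_force": force on the tool from outside, world axes, zero at the start; "torque": the same for the moment, N m; "finger_gap": finger opening in m; "finger_force": force on a finger pad.
Only numpy, scipy, OpenCV 4.12 (cv2) and the standard library are available. Lean on these libraries where they do the work, as an engineer would, in place of code of your own. Each camera call takes 0.05 s, during which the arm holds its last target. There are 200 camera calls.

## Working session

There is one attempt and no reset: what is moved stays moved. The work goes in short steps, Python scripts to look and compute and a tool call to move; the robot and the scene stay as the last step left them, time stands still between calls to the robot, and variables do not carry over. Pictures are saved under pics/ and viewed, at most 10 in all, crops included, and the job is handed in when it is done.

Besides the shell and the picture viewer there is one more tool, called after "Call:" as a command line: name --argument value ..., lists and objects as JSON in quotes. carry_out: Moves the arm, as the interface text tells. Its arguments: {"type":"object","properties":{"rows":{"type":"array"},"squeeze":{"type":"number"}},"required":["rows"]}

```bash
mkdir -p pics
python3 - <<'E'
from workcell import ctrl, vision
import cv2
for n in("scene","top"):
    cv2.imwrite(f"pics/{n}0.png",vision.grab_frame(n)[:,:,::-1]); c=vision.calibration(n); print(n,c)
o=ctrl.get_obs();print(o)
E
```

```text
scene {'camera_matrix': array([[409.82846419,   0.        , 318.24953602],
       [  0.        , 409.82846419, 205.36044491],
       [  0.        ,   0.        ,   1.        ]]), 'origin': array([1.10153428, 0.42214655, 0.63345665]), 'rotation': array([-2.29968754, -0.00260228,  2.19010876])}
top {'camera_matrix': array([[499.14561639,   0.        , 316.5461144 ],
       [  0.        , 499.14561639, 194.903187  ],
       [  0.        ,   0.        ,   1.        ]]), 'origin': array([0.42792314, 0.02458137, 1.32179883]), 'rotation': array([-3.01056384,  0.02868278, -1.5527728 ])}
{'time_s': 0.1, 'joint_positions': array([ 1.28248876,  0.50824775, -0.23755371,  1.50105541,  0.12568676,
        1.14890787, -0.15478761]), 'joint_vel': array([ 1.08289936e-04, -1.64485129e-03,  4.61949804e-05, -2.12339342e-03,
       -2.68368516e-04, -8.23929382e-06, -2.14455121e-04]), 'joint_torque': array([-4.39844647e-03, -6.21830535e+01, -2.19448440e+00, -2.50203055e+01,
        1.25585165e-02,  7.79184425e-03,  9.59863570e-06]), 'eef_pos': array([ 0.23957978, -0.57673806,  0.22171334]), 'ee_rot': array([-3.13996238e+00,  1.05704384e-05,  3.93848252e-01]), 'contact_force': array([ 0.39674503, -0.64483734,  0.25605327]), 'torque': array([-0.01224372,  0.00681648, -0.01331933]), 'finger_force': 0.0, 'finger_gap': 0.08545962844941139}
```

View pics/scene0.png

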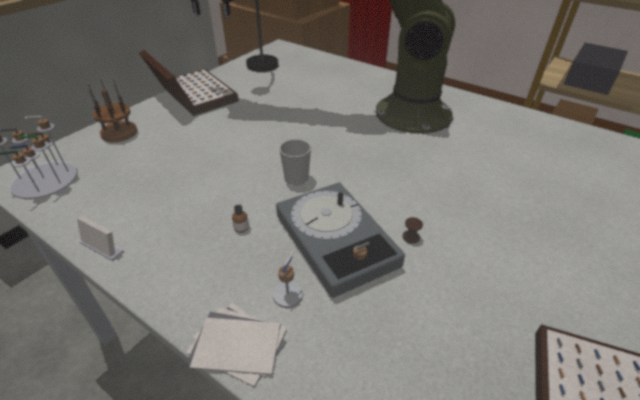

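View pics/top0.png

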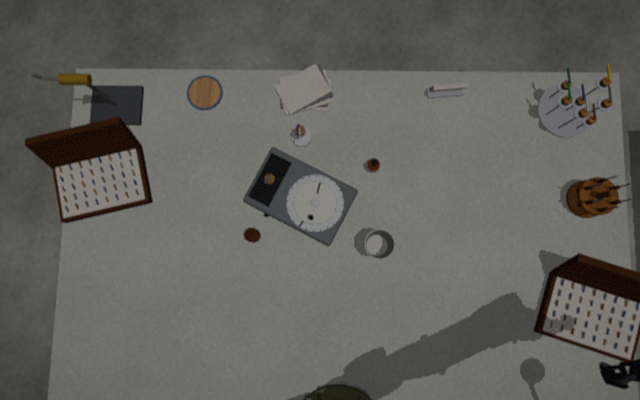

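The top view shows the dial centre near (315,203), its line near (319,187), the peg near (310,217), and a dark ring line near (301,225). I'll crop in next.

```bash
cat > h.py <<'E'
import numpy as np, cv2
from scipy.spatial.transform import Rotation as R
from workcell import ctrl, vision
def cam(n):
    c=vision.calibration(n); r=np.array(c["rotation"]); 
    return c["camera_matrix"],c["origin"],(R.from_euler("xyz",r).as_matrix() if r.ndim==1 else r)
def ray(n,px,z):
    K,o,M=cam(n); d=M@np.linalg.solve(K,[px[0],px[1],1.]); return o+d*(z-o[2])/d[2]
def px(n,P):
    K,o,M=cam(n); q=K@(M.T@(np.array(P)-o)); return q[:2]/q[2]
def crop(n,img,x,y,w,h,k,f): cv2.imwrite(f,cv2.convertScaleAbs(cv2.resize(img[y:y+h,x:x+w,::-1],None,fx=k,fy=k,interpolation=cv2.INTER_CUBIC),alpha=1.3))
E
python3 - <<'E'
from h import *
t=cv2.imread("pics/top0.png")[:,:,::-1]; s=cv2.imread("pics/scene0.png")[:,:,::-1]
k=8
a=cv2.resize(t[165:240,280:355,::-1],(500,500),interpolation=cv2.INTER_CUBIC)
b=cv2.resize(s[180:245,270:375,::-1],(800,495),interpolation=cv2.INTER_CUBIC)
cv2.imwrite("pics/a.png",a);cv2.imwrite("pics/b.png",b)
# dial disc by brightness
for n,im in(("top",t),("scene",s)):
    g=cv2.cvtColor(im,cv2.COLOR_RGB2GRAY); print(n, g[203,315] if n=="top" else g[212,326])
E
```

```text
top 132
scene 152
```

View pics/a.png

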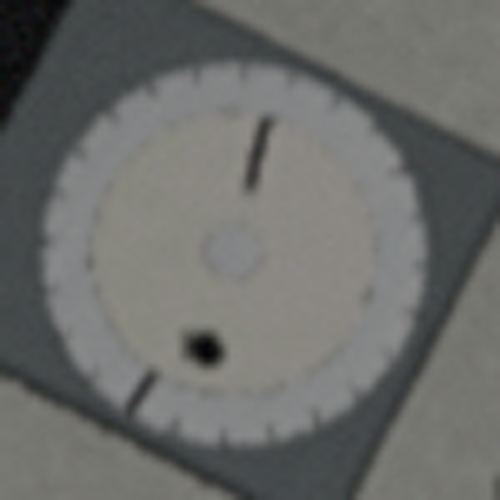

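View pics/b.png

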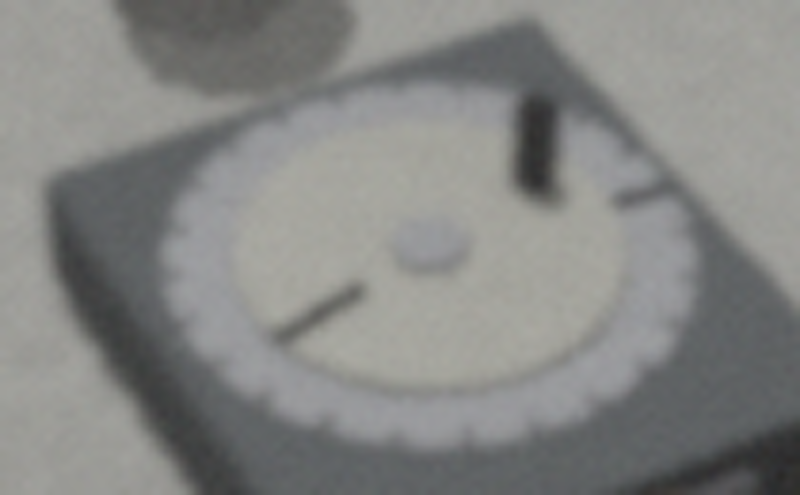

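The long line is at (143,391) in the top crop, the dial line at (258,153), the hub at (233,252) and the peg at about (205,349). The line needs roughly 160° of turn. I'll measure with masks.

```bash
cat >> h.py <<'E'
def blobs(n,im,poly_c,rad=0.073,thr=0.72):
    g=cv2.cvtColor(im,cv2.COLOR_RGB2GRAY)
    k=8; G=cv2.resize(g,None,fx=k,fy=k,interpolation=cv2.INTER_CUBIC)
    a=np.linspace(0,2*np.pi,90)
    pts=np.array([px(n,[poly_c[0]+rad*np.cos(t),poly_c[1]+rad*np.sin(t),.049]) for t in a])
    m=np.zeros_like(G); cv2.fillPoly(m,[np.int32((pts+.5)*k)],255)
    med=np.median(G[m>0]); d=((G<thr*med)&(m>0)).astype(np.uint8)
    N,L,S,C=cv2.connectedComponentsWithStats(d)
    out=[]
    for i in range(1,N):
        if S[i,4]<150: continue
        c=(C[i]+.5)/k-.5; P=ray(n,c,.049); q=P[:2]-poly_c
        out.append((S[i,4],c.round(2),P[:2].round(4),round(np.hypot(*q)*1000,1),round(np.degrees(np.arctan2(q[1],q[0])),1)))
    return out
def disc(n,im,guess):  # ring+dial bright outline -> centre on z=.0485
    g=cv2.cvtColor(im,cv2.COLOR_RGB2GRAY); k=8
    G=cv2.GaussianBlur(cv2.resize(g,None,fx=k,fy=k,interpolation=cv2.INTER_CUBIC),(0,0),5)
    pts=[]
    for a in np.linspace(0,2*np.pi,120,endpoint=False):
        r=np.linspace(.060,.082,45); v=[]
        for rr in r:
            u=(px(n,[guess[0]+rr*np.cos(a),guess[1]+rr*np.sin(a),.0465])+.5)*k
            v.append(float(G[int(u[1]),int(u[0])]))
        j=np.argmin(np.gradient(v)); 
        pts.append([guess[0]+r[j]*np.cos(a),guess[1]+r[j]*np.sin(a)])
    pts=np.array(pts); keep=np.ones(len(pts),bool)
    for _ in range(5):
        A=np.c_[2*pts[keep],np.ones(keep.sum())]; s=np.linalg.lstsq(A,(pts[keep]**2).sum(1),rcond=None)[0]
        c=s[:2]; R0=np.sqrt(s[2]+c@c); e=abs(np.hypot(*(pts-c).T)-R0); keep=e<max(.002,2*np.median(e))
    return c,R0,keep.sum()
E
python3 - <<'E'
from h import *
im={n:cv2.imread(f"pics/{n}0.png")[:,:,::-1] for n in("top","scene")}
k0={"top":(280+233/6.667-.5,165+252/6.667-.5),"scene":(270+430/7.62-.5,180+245/7.62-.5)}
for n in im:
    g=ray(n,k0[n],.051)[:2]; c,r,m=disc(n,im[n],g); c,r,m=disc(n,im[n],c); print(n,"hub",g.round(4),"ring c",c.round(4),r.round(4),m)
    for b in blobs(n,im[n],c): print(b)
# corners / obstacles on table in top view
for nm,p,z in(("cup",(377,243),.09),("varn",(373,165),.05),("spool",(252,235),.04),("stand",(302,138),.01),("cork",(269,179),.07),("corner1",(356,190),.045),("corner2",(330,244),.045)): print(nm,ray("top",p,z)[:2].round(3))
# two-view peg top height: 
a=ray("scene",(270+540/7.62,180+100/7.62),.077);print("peg scene top",a)
E
```

```text
Traceback (most recent call last):
  File "h.py", line 33, in disc
    u=(px(n,[guess[0]+rr*np.cos(a),guess[1]+rr*np.sin(a),.0465])+.5)*k
       ~~^^^^^^^^^^^^^^^^^^^^^^^^^^^^^^^^^^^^^^^^^^^^^^^^^^^^^^^
  File "h.py", line 10, in px
    K,o,M=cam(n); q=K@(M.T@(np.array(P)-o)); return q[:2]/q[2]
          ~~~^^^
  File "h.py", line 5, in cam
    c=vision.calibration(n); r=np.array(c["rotation"]);
ValueError: time passes only in moves, steps and waits
```

```bash
sed -i 's/^def cam(n)/import functools\n@functools.lru_cache\ndef cam(n)/' h.py
cat > m.py <<'E'
from h import *
im={n:cv2.imread(f"pics/{n}0.png")[:,:,::-1] for n in("top","scene")}
k0={"top":(280+233/6.667-.5,165+252/6.667-.5),"scene":(270+430/7.62-.5,180+245/7.62-.5)}
for n in im:
    g=ray(n,k0[n],.051)[:2]; c,r,m=disc(n,im[n],g); c,r,m=disc(n,im[n],c); print(n,"hub",g.round(4),"ring c",c.round(4),r.round(4),m)
    for b in blobs(n,im[n],c): print(*b)
for nm,p,z in(("cup",(377,243),.09),("varn",(373,165),.05),("spool",(252,235),.04),("stand",(302,138),.01),("cork",(269,179),.07),("corner1",(356,190),.045),("corner2",(330,244),.045)): print(nm,ray("top",p,z)[:2].round(3))
a=ray("scene",(270+540/7.62,180+100/7.62),.077);print("peg scene top",a)
E
python3 m.py
```

```text
top hub [0.5756 0.0691] ring c [0.5756 0.0688] 0.0738 118
1338 [318.19 187.47] [0.6144 0.0602] 39.8 -12.5
1750 [310.13 216.86] [0.5381 0.0795] 39.0 164.1
845 [300.7  223.35] [0.5211 0.1033] 64.5 147.7
scene hub [0.5762 0.0693] ring c [0.5755 0.0685] 0.0731 97
5054 [340.02 198.63] [0.522  0.0692] 53.4 179.2
583 [354.62 204.9 ] [0.521  0.1059] 66.1 145.5
853 [311.07 221.05] [0.6156 0.0595] 41.2 -12.6
cup [ 0.473 -0.087]
varn [ 0.675 -0.08 ]
spool [0.49  0.229]
stand [0.754 0.107]
cork [0.631 0.185]
corner1 [ 0.61  -0.037]
corner2 [0.47  0.028]
peg scene top [0.53387648 0.07785174 0.077     ]
```

Both views agree: the axis is at (0.5755, 0.0688), the dial line points to −12.5°, the peg sits at 167.5°, and the long line is at about 147°. I'll push the peg counter-clockwise about 159° with the shut fingers, turning the tool along with it.

Call:
carry_out --rows '[[[2.72,-2.585,0,0,0,0,0],[2.72,-2.585,0,0,0,0,0],[2.72,-2.585,0,0,0,0,0],[2.72,-2.585,0,0,0,0,0],[2.72,-2.585,0,0,0,0,0],[2.72,-2.585,0,0,0,0,0],[2.72,-2.585,0,0,0,0,0],[2.72,-2.585,0,0,0,0,0],[2.72,-2.585,0,0,0,0,0],[2.72,-2.585,0,0,0,0,0]]]'

```text
time_s: 1.1
eef_pos: [0.392, -0.2326, 0.2224]
ee_rot: [-3.141, 0.0, 0.394]
contact_force: [0.9, -0.7, 0.1]
finger_gap: -0.0
finger_force: 0.0
```

Call:
carry_out --rows '[[[2.72,-2.585,0,0,0,0,0],[2.72,-2.585,0,0,0,0,0],[2.72,-2.585,0,0,0,0,0],[2.72,-2.585,0,0,0,0,0],[2.72,-2.585,0,0,0,0,0],[2.72,-2.585,0,0,0,0,0],[2.72,-2.585,0,0,0,0,0],[2.72,-2.585,0,0,0,0,0],[2.72,-2.585,0,0,0,0,0],[2.72,-2.585,0,0,0,0,0]]]'

```text
time_s: 2.1
eef_pos: [0.544, 0.1103, 0.2221]
ee_rot: [3.142, 0.001, 0.394]
contact_force: [0.5, -1.1, -0.3]
finger_gap: 0.0001
finger_force: 0.0
```

Call:
carry_out --rows '[[[0,0,0,0,0,0.102,0],[0,0,0,0,0,0.102,0],[0,0,0,0,0,0.102,0],[0,0,0,0,0,0.102,0],[0,0,0,0,0,0.102,0],[0,0,0,0,0,0.102,0],[0,0,3,0,0,0,0],[0,0,3,0,0,0,0],[0,0,3,0,0,0,0],[0,0,0,0,0,0,0]]]'

```text
time_s: 3.1
eef_pos: [0.5411, 0.1081, 0.1289]
ee_rot: [3.138, 0.007, -0.218]
contact_force: [-0.6, 0.2, 0.8]
finger_gap: 0.0
finger_force: 0.0
```

```bash
cat > look.py <<'E'
from h import *
import sys
o=ctrl.get_obs(); print(o["time_s"],o["eef_pos"].round(4),o["ee_rot"].round(3),o["joint_positions"].round(2),o["contact_force"].round(2),o["finger_gap"])
s=vision.grab_frame("scene"); t=vision.grab_frame("top"); i=sys.argv[1]
cv2.imwrite(f"pics/scene{i}.png",s[:,:,::-1]);cv2.imwrite(f"pics/top{i}.png",t[:,:,::-1])
a=cv2.resize(s[140:240,270:390,::-1],(480,400),interpolation=cv2.INTER_CUBIC)
b=cv2.resize(t[160:240,275:355,::-1],(320,320),interpolation=cv2.INTER_CUBIC)
cv2.imwrite(f"pics/v{i}.png",np.hstack([a,cv2.copyMakeBorder(b,0,80,0,0,cv2.BORDER_CONSTANT)]))
E
python3 look.py 1
```

```text
3.1 [0.5411 0.1081 0.1289] [ 3.138  0.007 -0.218] [-0.04  0.5  -0.3   1.82  0.19  0.86 -2.22] [-0.58  0.16  0.83] 1.041494717969648e-05
```

View pics/v1.png

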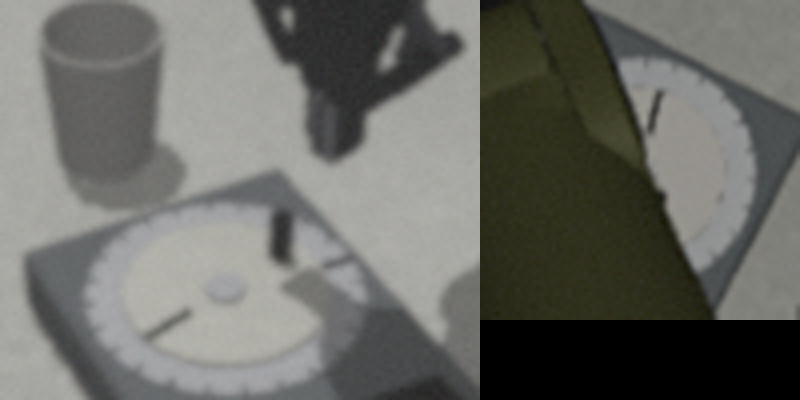

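The scene crop shows the shut fingertips ending near (335,160), which is full-image (354,180). The peg stands at (281,237) and the way down is clear. Next I'll check the tip height against projection.

```bash
python3 -c "
from h import *
for z in(.107,.10,.094): print(z,px('scene',[.5411,.1081,z]))"
```

```text
0.107 [352.05455416 189.23730733]
0.1 [351.85609984 191.90025831]
0.094 [351.68775835 194.15914155]
```

Call:
carry_out --rows '[[[0,0,1.5,0,0,0,0],[0,0,1.5,0,0,0,0],[0,0,1.5,0,0,0,0],[0,0,0,0,0,0,0],[0,0,0,0,0,0,0]]]'

```text
time_s: 3.7
eef_pos: [0.5446, 0.1093, 0.089]
ee_rot: [-3.141, -0.002, -0.218]
contact_force: [-0.5, 0.7, 0.0]
finger_gap: 0.0
finger_force: 0.0
```

```bash
python3 look.py 2; python3 -c "
from h import *
for z in(.085,.075,.065,.055): print(z,(px('scene',[.5425,.109,z])-[270,140])*4)"
```

```text
3.7 [0.5446 0.1093 0.089 ] [-3.141e+00 -2.000e-03 -2.180e-01] [-0.05  0.55 -0.28  1.86  0.22  0.76 -2.25] [-0.53  0.68  0.03] 2.2106021957225617e-05
0.085 [325.79317724 232.14180218]
0.075 [324.69884527 246.80519873]
0.065 [323.62158544 261.23983867]
0.055 [322.56100135 275.45103366]
```

View pics/v2.png

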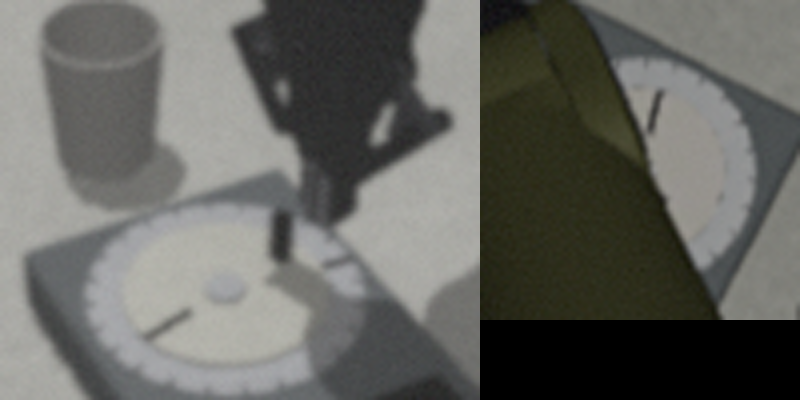

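Call:
carry_out --rows '[[[0,0,0.5,0,0,0,0],[0,0,0.5,0,0,0,0],[0,0,0,0,0,0,0],[0,0,0,0,0,0,0]]]'

```text
time_s: 4.2
eef_pos: [0.5436, 0.109, 0.0773]
ee_rot: [3.141, 0.0, -0.218]
contact_force: [-0.5, -1.2, -0.2]
finger_gap: 0.0001
finger_force: 0.0
```

```bash
python3 look.py 3
python3 - <<'E'
from h import *
a=cv2.imread("pics/scene3.png");b=cv2.imread("pics/scene1.png")
# dark finger column profile near tip
g=cv2.cvtColor(a,cv2.COLOR_BGR2GRAY)
for c in(346,349,352,355,358): print(c,g[184:214,c])
for z in(.08,.06): 
  for d in((.011,.0145),(-.011,.0145),(.011,-.0145),(-.011,-.0145)):
    M=R.from_euler("z",-.218).as_matrix(); print(z,d,px("scene",np.array([.544,.109,z])+M@[*d,0]).round(1))
E
```

```text
4.2 [0.5436 0.109  0.0773] [ 3.141  0.    -0.218] [-0.06  0.57 -0.28  1.87  0.22  0.73 -2.25] [-0.54 -1.24 -0.21] 0.0001436254452955768
346 [ 68  76  78  76  74  71  69  73  74  80  82  90  96 103 117 135 154 162
 169 166 158 143 130 118 116 114 115 116 115 117]
349 [ 54  64  61  64  67  73  73  72  74  74  78  80  79  78  78  88 109 134
 153 162 162 160 147 134 125 118 114 117 114 116]
352 [ 48  46  47  55  52  62  61  62  60  64  63  62  60  60  63  69 101 134
 154 160 146 119 112 137 155 148 134 121 114 114]
355 [ 48  50  49  49  52  49  49  48  48  49  48  50  48  60  81 106 119 135
 147 141 118 108 134 154 161 161 163 153 135 116]
358 [ 44  48  51  47  50  48  65  72  77  82  85  94 108 133 155 165 166 155
 138 125 111 119 139 149 156 153 150 155 147 125]
0.08 (0.011, 0.0145) [352.2 206.2]
0.08 (-0.011, 0.0145) [359.7 201.4]
0.08 (0.011, -0.0145) [342.2 199.2]
0.08 (-0.011, -0.0145) [349.7 194.6]
0.06 (0.011, 0.0145) [351.7 213.4]
0.06 (-0.011, 0.0145) [359.1 208.6]
0.06 (0.011, -0.0145) [341.8 206.4]
0.06 (-0.011, -0.0145) [349.2 201.8]
```

Run:
```python
from h import *
print("base",px("scene",[0,0,0]),px("top",[0,0,0]))
for z in(.2,.25,.3): print(px("top",[.2396,-.5767,z]))
for z in(.055,.065,.075,.085): print(z,ray("scene",(351,198.5),z))
a=cv2.imread("pics/top0.png")[330:400,570:640]; b=cv2.imread("pics/scene3.png")[130:230,280:400]
cv2.imwrite("pics/c.png",np.hstack([cv2.convertScaleAbs(cv2.resize(a,(400,400),interpolation=3),alpha=2),cv2.convertScaleAbs(cv2.resize(b,(400,400),interpolation=cv2.INTER_CUBIC),alpha=1.6)]))
```

```text
base [412.8127982 112.8794391] [338.35411125 432.70671007]
[610.6571773  354.49067293]
[624.25440495 359.05157351]
[639.24138081 364.07863554]
0.055 [0.51379235 0.09190106 0.055     ]
0.065 [0.52395287 0.09761014 0.065     ]
0.075 [0.53411338 0.10331922 0.075     ]
0.085 [0.5442739 0.1090283 0.085    ]
```

View pics/c.png

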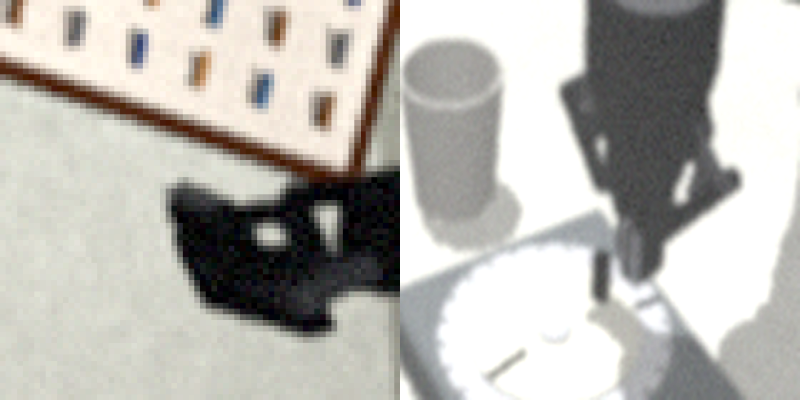

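The fingertips show at about (352,199) in the scene view, roughly 25 mm higher than nominal. The near-vertical shadow puts them at the expected xy, so I'll lower in small steps and watch the force.

Call:
carry_out --rows '[[[0,0,0.2,0,0,0,0],[0,0,0.2,0,0,0,0],[0,0,0.2,0,0,0,0],[0,0,0,0,0,0,0],[0,0,0,0,0,0,0]]]'

```text
time_s: 4.8
eef_pos: [0.5437, 0.109, 0.0714]
ee_rot: [3.142, 0.0, -0.218]
contact_force: [0.6, -0.2, -0.5]
finger_gap: 0.0002
finger_force: 0.0
```

Call:
carry_out --rows '[[[0,0,0.2,0,0,0,0],[0,0,0.2,0,0,0,0],[0,0,0,0,0,0,0],[0,0,0,0,0,0,0]]]'

```text
time_s: 5.2
eef_pos: [0.5437, 0.109, 0.0674]
ee_rot: [3.142, 0.0, -0.218]
contact_force: [0.6, -0.8, 0.7]
finger_gap: -0.0003
finger_force: 0.0
```

```bash
python3 look.py 4
python3 - <<'E'
from h import *
g=cv2.cvtColor(cv2.imread("pics/scene4.png"),cv2.COLOR_BGR2GRAY)
for c in(346,349,352,355): print(c,g[190:216,c])
E
```

```text
5.2 [0.5437 0.109  0.0674] [ 3.142  0.    -0.218] [-0.06  0.58 -0.27  1.88  0.23  0.71 -2.26] [ 0.61 -0.79  0.65] -0.0003104508194359797
346 [ 72  69  71  75  75  74  77  77  83  90  93 104 124 142 152 149 133 118
 118 117 115 116 116 118 122 132]
349 [ 59  65  69  70  76  73  80  75  73  78  79  79  81  89 109 133 140 134
 125 118 118 115 115 116 117 118]
352 [ 50  47  54  58  59  61  60  57  57  53  56  57  59  71  80  86 103 136
 150 145 131 123 114 113 110 109]
355 [ 46  45  46  47  50  49  47  46  48  50  53  63  87 106 104 108 130 155
 161 161 160 152 135 115 111 107]
```

Call:
carry_out --rows '[[[0,0,0.3,0,0,0,0],[0,0,0.3,0,0,0,0],[0,0,0.3,0,0,0,0],[0,0,0.3,0,0,0,0],[0,0,0,0,0,0,0]]]'

```text
time_s: 5.8
eef_pos: [0.5435, 0.1089, 0.0549]
ee_rot: [3.141, 0.001, -0.218]
contact_force: [-0.2, -0.3, 0.3]
finger_gap: 0.0001
finger_force: 0.0
```

```bash
python3 look.py 5
python3 - <<'E'
from h import *
a=cv2.imread("pics/scene5.png")[170:240,300:390]
cv2.imwrite("pics/d.png",cv2.convertScaleAbs(cv2.resize(a,(720,560),interpolation=cv2.INTER_CUBIC),alpha=1.4))
E
```

```text
5.8 [0.5435 0.1089 0.0549] [ 3.141e+00  1.000e-03 -2.180e-01] [-0.07  0.6  -0.27  1.89  0.24  0.68 -2.26] [-0.18 -0.28  0.25] 6.123322878837297e-05
```

View pics/d.png

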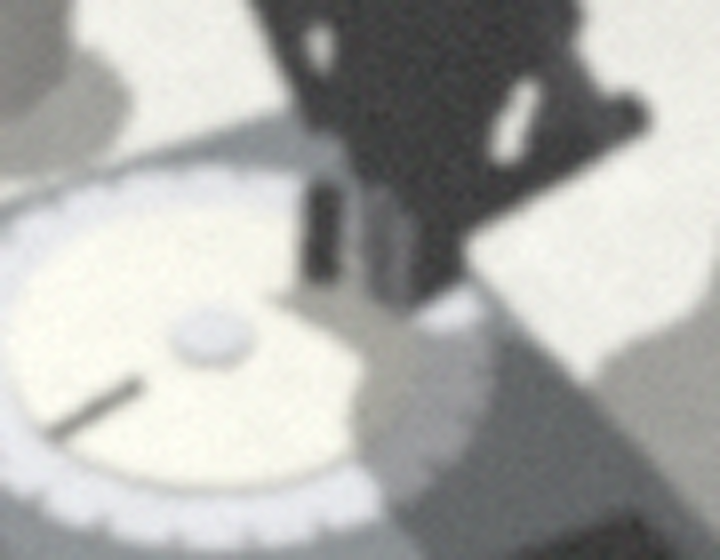

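The fingertips now stand beside the lower half of the peg. Their bottom is at crop (405,305), the peg spans x 301–345, and there is a gap of about 5 mm. I'll go slightly deeper, then close the gap along tool +y.

Call:
carry_out --rows '[[[0,0,0.2,0,0,0,0],[0,0,0.2,0,0,0,0],[0,0.3,0,0,0,0,0],[0,0.3,0,0,0,0,0],[0,0.3,0,0,0,0,0],[0,0.2,0,0,0,0,0],[0,0,0,0,0,0,0],[0,0,0,0,0,0,0]]]'

```text
time_s: 6.7
eef_pos: [0.5415, 0.0982, 0.0516]
ee_rot: [-3.141, -0.0, -0.218]
contact_force: [0.1, 0.3, -0.2]
finger_gap: 0.0001
finger_force: 0.0
```

```bash
cat > ang.py <<'E'
from h import *
import sys
i=sys.argv[1]; c=np.array([.5755,.0687])
for n in("scene","top"):
    im=vision.grab_frame(n); cv2.imwrite(f"pics/{n}{i}.png",im[:,:,::-1]); print(n)
    for b in blobs(n,im,c): print(*b)
o=ctrl.get_obs(); print(o["time_s"],o["eef_pos"].round(4),o["ee_rot"].round(3),o["joint_positions"].round(2),o["contact_force"].round(2))
E
python3 ang.py 6
```

```text
scene
37314 [347.89 211.31] [0.5466 0.1051] 46.5 128.5
668 [311.01 221.1 ] [0.6158 0.0595] 41.3 -12.8
top
460 [322.44 207.08] [0.5638 0.0484] 23.4 -120.1
589 [326.   214.26] [0.5454 0.039 ] 42.2 -135.3
197 [329.05 219.72] [0.5316 0.031 ] 57.9 -139.4
238 [331.16 223.31] [0.5225 0.0255] 68.4 -140.8
6.8 [0.5415 0.0984 0.0515] [-3.141 -0.    -0.218] [-0.05  0.6  -0.27  1.91  0.24  0.67 -2.25] [ 0.11  0.38 -0.6 ]
```

Call:
carry_out --rows '[[[0,0.2,0,0,0,0,0],[0,0.2,0,0,0,0,0],[-0.17,0.41,0,0,0,-0.1,0],[-0.17,0.41,0,0,0,-0.1,0],[-0.17,0.41,0,0,0,-0.1,0],[0,0,0,0,0,0,0]]]'

```text
time_s: 7.4
eef_pos: [0.5339, 0.0822, 0.0515]
ee_rot: [-3.142, 0.0, 0.083]
contact_force: [-0.1, 0.3, 0.9]
finger_gap: -0.0001
finger_force: 0.0
```

```bash
python3 ang.py 7
```

```text
scene
14435 [338.31 198.74] [0.5245 0.0664] 51.0 -177.4
20395 [352.37 217.47] [0.5571 0.1228] 57.1 108.8
860 [337.21 211.21] [0.5594 0.0866] 24.1 131.8
1528 [343.35 213.7 ] [0.5584 0.1014] 36.9 117.7
155 [340.38 219.45] [0.5766 0.1058] 37.2 88.3
817 [317.09 224.12] [0.6157 0.0748] 40.7 8.6
top
377 [334.25 211.97] [0.5516 0.018 ] 56.0 -115.2
7.5 [0.5341 0.0826 0.0515] [-3.141  0.     0.078] [ 0.03  0.59 -0.35  1.93  0.32  0.67 -2.01] [-0.15 -0.51 -0.3 ]
```

The dial is turning: its line went from −12.7° to 8.6°. I'll continue the arc.

Call:
carry_out --rows '[[[-0.15,0.41,0,0,0,-0.1,0],[-0.15,0.41,0,0,0,-0.1,0],[-0.15,0.41,0,0,0,-0.1,0],[-0.15,0.41,0,0,0,-0.1,0],[-0.15,0.41,0,0,0,-0.1,0],[-0.15,0.41,0,0,0,-0.1,0],[-0.15,0.41,0,0,0,-0.1,0],[-0.15,0.41,0,0,0,-0.1,0],[-0.15,0.41,0,0,0,-0.1,0],[0,0,0,0,0,0,0]]]'

```text
time_s: 8.5
eef_pos: [0.5391, 0.0447, 0.0513]
ee_rot: [-3.141, 0.0, 0.98]
contact_force: [0.3, -0.8, 0.6]
finger_gap: 0.0002
finger_force: 0.0
```

```bash
python3 ang.py 8
```

```text
scene
7136 [322.16 194.02] [0.532  0.0286] 59.1 -137.4
173 [338.62 191.98] [0.5049 0.0543] 72.0 -168.5
805 [354.54 204.88] [0.5211 0.1058] 65.9 145.7
1078 [335.25 223.91] [0.5937 0.1045] 40.2 63.1
top
440 [328.18 179.95] [0.6344 0.0348] 68.0 -29.9
206 [296.19 189.44] [0.6085 0.1169] 58.4 55.6
152 [287.76 196.69] [0.5893 0.1382] 70.9 78.7
5585 [302.11 217.86] [0.5352 0.1   ] 51.0 142.1
1527 [317.72 226.77] [0.5131 0.0596] 63.1 -171.7
8.6 [0.539  0.0452 0.0514] [-3.141 -0.     0.977] [ 0.27  0.64 -0.62  1.93  0.54  0.74 -1.26] [0.41 0.61 0.53]
```

Call:
carry_out --rows '[[[-0.15,0.41,0,0,0,-0.1,0],[-0.15,0.41,0,0,0,-0.1,0],[-0.15,0.41,0,0,0,-0.1,0],[-0.15,0.41,0,0,0,-0.1,0],[-0.15,0.41,0,0,0,-0.1,0],[-0.15,0.41,0,0,0,-0.1,0],[-0.15,0.41,0,0,0,-0.1,0],[-0.15,0.41,0,0,0,-0.1,0],[-0.15,0.41,0,0,0,-0.1,0],[0,0,0,0,0,0,0]]]'

```text
time_s: 9.6
eef_pos: [0.5716, 0.0258, 0.0511]
ee_rot: [-3.141, -0.001, 1.88]
contact_force: [0.5, 0.5, 0.3]
finger_gap: -0.0004
finger_force: 0.0
```

Call:
carry_out --rows '[[[-0.15,0.41,0,0,0,-0.1,0],[-0.15,0.41,0,0,0,-0.1,0],[-0.15,0.41,0,0,0,-0.1,0],[-0.15,0.41,0,0,0,-0.1,0],[0,0,0,0,0,0,0]]]'

```text
time_s: 10.1
eef_pos: [0.5886, 0.0277, 0.0511]
ee_rot: [-3.141, -0.001, 2.279]
contact_force: [-0.1, -0.4, 0.1]
finger_gap: 0.0002
finger_force: 0.2
```

```bash
python3 ang.py 9
```

```text
scene
11296 [307.35 202.7 ] [0.5743 0.0193] 49.4 -91.3
274 [343.87 209.29] [0.5462 0.0948] 39.2 138.3
top
56105 [324.16 190.62] [0.6065 0.0447] 39.2 -37.8
997 [304.37 213.17] [0.5474 0.0945] 38.1 137.5
10.2 [0.5887 0.0277 0.0513] [-3.141 -0.     2.276] [ 0.47  0.81 -0.96  1.8   0.8   0.98 -0.13] [ 0.37  0.23 -0.04]
```

Call:
carry_out --rows '[[[-0.08,0.2,0,0,0,-0.05,0],[-0.06,0.16,0,0,0,-0.04,0],[0,0,0,0,0,0,0],[0,0,0,0,0,0,0]]]'

```text
time_s: 10.6
eef_pos: [0.5921, 0.0288, 0.0515]
ee_rot: [-3.141, 0.0, 2.368]
contact_force: [-1.1, 0.0, 0.2]
finger_gap: -0.0004
finger_force: 0.5
```

```bash
sed -i 's/in blobs(n,im,c): print/in blobs(n,im,c,0.071,0.78): print/' ang.py; python3 ang.py 10
python3 - <<'E'
from h import *
t=cv2.imread("pics/top10.png")[165:240,280:355]; s=cv2.imread("pics/scene10.png")[180:245,290:375]
cv2.imwrite("pics/e.png",cv2.convertScaleAbs(np.hstack([cv2.resize(t,(400,400),interpolation=cv2.INTER_CUBIC),cv2.resize(s,(400,400),interpolation=cv2.INTER_CUBIC)]),alpha=1.4))
E
```

```text
scene
13224 [307.61 203.36] [0.5758 0.0211] 47.6 -89.7
866 [341.83 208.68] [0.5471 0.0903] 35.6 142.8
top
52594 [324.33 190.52] [0.6067 0.0443] 39.6 -38.1
1130 [305.55 213.49] [0.5466 0.0914] 36.8 141.8
274 [300.76 223.22] [0.5215 0.1032] 64.1 147.5
10.7 [0.5921 0.0288 0.0515] [-3.141  0.     2.37 ] [ 0.47  0.82 -0.99  1.79  0.81  1.   -0.05] [-2.03 -0.06 -0.61]
```

View pics/e.png

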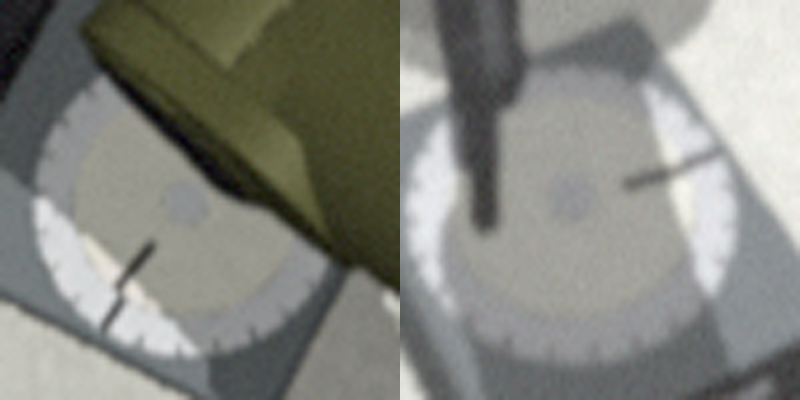

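The lines are now about 4–5° apart: in the top crop the dial line is at (137,265) and the long line at (113,314). I'll push a bit more, then back off for a clear measurement.

Call:
carry_out --rows '[[[-0.05,0.12,0,0,0,-0.03,0],[-0.05,0.12,0,0,0,-0.03,0],[0,0,0,0,0,0,0],[0,0,0,0,0,0,0],[0,-0.5,0,0,0,0,0],[0,-1,0,0,0,0,0],[0,0,-3,0,0,0,0],[0,0,-4,0,0,0,0],[0,0,-3,0,0,0,0],[0,0,0,0,0,0,0]]]'

```text
time_s: 11.7
eef_pos: [0.5868, 0.019, 0.1558]
ee_rot: [3.137, 0.005, 2.431]
contact_force: [1.5, 1.2, -0.7]
finger_gap: -0.0002
finger_force: 0.0
```

Call:
carry_out --rows '[[[0,-4,0,0,0,0,0],[0,-4,0,0,0,0,0],[0,-4,0,0,0,0,0],[0,-4,0,0,0,0,0],[0,-4,0,0,0,0,0],[0,0,0,0,0,0,0],[0,0,0,0,0,0,0]]]'

```text
time_s: 12.4
eef_pos: [0.4538, -0.1347, 0.1511]
ee_rot: [-3.141, -0.0, 2.428]
contact_force: [0.0, 0.3, 0.2]
finger_gap: -0.0003
finger_force: 0.0
```

```bash
python3 ang.py 11
```

```text
scene
2308 [325.86 191.72] [0.5207 0.0307] 66.7 -145.3
2066 [347.9  206.42] [0.5335 0.0969] 50.5 146.1
5553 [308.15 212.21] [0.5976 0.0387] 37.3 -53.6
top
2100 [322.77 188.87] [0.6109 0.0484] 40.9 -29.9
2491 [303.99 217.84] [0.5354 0.0952] 48.1 146.6
2010 [328.31 224.63] [0.519  0.0327] 67.0 -147.5
12.5 [ 0.4552 -0.1326  0.1515] [3.141 0.    2.432] [ 1.02  0.59 -1.22  1.98  0.65  1.04  0.35] [0.16 0.03 1.07]
```

The two lines now merge into one blob. I'll measure the residual angle by radius from a polar profile.

```bash
cat > fine.py <<'E'
from h import *
for n in("top","scene"):
    g=np.mean([cv2.cvtColor(vision.grab_frame(n),cv2.COLOR_RGB2GRAY).astype(np.float32) for _ in range(4)],0).astype(np.float32)
    c=np.array([.5755,.0687]); A=np.radians(np.arange(135,159,.25)); row=[]
    for r in np.arange(.028,.071,.003):
        z=.049 if r<.055 else .0465
        u=np.array([px(n,[c[0]+r*np.cos(a),c[1]+r*np.sin(a),z]) for a in A],np.float32)
        v=cv2.remap(g,u[:,:1],u[:,1:],cv2.INTER_CUBIC).ravel()
        w=np.clip(np.percentile(v,70)*.93-v,0,None); j=np.argmax(w); m=abs(np.degrees(A-A[j]))<6
        a0=(w*A)[m].sum()/w[m].sum(); row.append((r,a0,r*np.cos(a0),r*np.sin(a0)))
    row=np.array(row); print(n,[(round(x[0]*1e3),round(np.degrees(x[1]),1)) for x in row])
    di=row[(row[:,0]<.052)]; lo=row[row[:,0]>.058]
    print("dial",np.degrees(di[:,1].mean()).round(2),"long",np.degrees(lo[:,1].mean()).round(2))
    # straight fits: perpendicular offsets in mm about mean direction
    a=di[:,1].mean(); 
    for q,s in(("dial",di),("long",lo)): print(q,np.polyfit(s[:,0]*1e3,1e3*(-np.sin(a)*s[:,2]+np.cos(a)*s[:,3]),1).round(3))
print(ctrl.get_obs()["time_s"])
E
python3 fine.py
```

```text
top [(28, np.float64(145.6)), (31, np.float64(145.8)), (34, np.float64(145.8)), (37, np.float64(145.6)), (40, np.float64(145.8)), (43, np.float64(145.8)), (46, np.float64(145.8)), (49, np.float64(145.8)), (52, np.float64(146.0)), (55, np.float64(146.8)), (58, np.float64(147.1)), (61, np.float64(147.2)), (64, np.float64(147.4)), (67, np.float64(147.2)), (70, np.float64(147.3))]
dial 145.78 long 147.28
dial [ 0.008 -0.297]
long [ 0.03 -0.23]
scene [(28, np.float64(146.3)), (31, np.float64(146.9)), (34, np.float64(146.9)), (37, np.float64(147.1)), (40, np.float64(146.9)), (43, np.float64(146.7)), (46, np.float64(147.1)), (49, np.float64(146.9)), (52, np.float64(146.5)), (55, np.float64(145.9)), (58, np.float64(147.9)), (61, np.float64(147.8)), (64, np.float64(147.6)), (67, np.float64(147.6)), (70, np.float64(147.9))]
dial 146.8 long 147.74
dial [ 0.    -0.001]
long [ 0.038 -1.43 ]
12.9
```

About 1.2° of counter-clockwise turn remains (1.5° top, 0.9° scene). I'll retrace the path and push that last bit.

Call:
carry_out --rows '[[[0,4,0,0,0,0,0],[0,4,0,0,0,0,0],[0,4,0,0,0,0,0],[0,4,0,0,0,0,0],[0,4,0,0,0,0,0],[0,0,0,0,0,0,0],[0,0,3,0,0,0,0],[0,0,3,0,0,0,0],[0,0,2,0,0,0,0],[0,0,2,0,0,0,0]]]'

```text
time_s: 13.9
eef_pos: [0.5845, 0.0181, 0.0502]
ee_rot: [-3.141, -0.001, 2.432]
contact_force: [0.3, -0.5, 0.0]
finger_gap: 0.0001
finger_force: 0.0
```

Call:
carry_out --rows '[[[0,0,0,0,0,0,0],[0,0.5,0,0,0,0,0],[0,0.5,0,0,0,0,0],[0,0.3,0,0,0,0,0],[0,0.2,0,0,0,0,0],[-0.03,0.085,0,0,0,-0.02,0],[0,0,0,0,0,0,0],[0,0,0,0,0,0,0],[0,0,0,0,0,0,0]]]'

```text
time_s: 14.8
eef_pos: [0.5956, 0.0303, 0.0515]
ee_rot: [3.141, -0.0, 2.452]
contact_force: [0.1, 0.1, 0.6]
finger_gap: 0.0
finger_force: 0.0
```

Call:
carry_out --rows '[[[0,-0.5,0,0,0,0,0],[0,-1,0,0,0,0,0],[0,0,0,0,0,0,0],[0,0,-3,0,0,0,0],[0,0,-4,0,0,0,0],[0,0,-3,0,0,0,0],[0,-4,0,0,0,0,0],[0,-4,0,0,0,0,0],[0,-4,0,0,0,0,0],[0,-4,0,0,0,0,0]]]'

```text
time_s: 15.8
eef_pos: [0.483, -0.1058, 0.1515]
ee_rot: [-3.141, 0.0, 2.452]
contact_force: [-0.1, -0.8, 0.5]
finger_gap: -0.0002
finger_force: 0.0
```

Call:
carry_out --rows '[[[0,-4,0,0,0,0,0],[0,0,0,0,0,0,0],[0,0,0,0,0,0,0]]]'

```text
time_s: 16.1
eef_pos: [0.4583, -0.1367, 0.1516]
ee_rot: [-3.141, 0.0, 2.449]
contact_force: [0.5, 0.7, -0.2]
finger_gap: -0.0001
finger_force: 0.0
```

```bash
python3 fine.py; python3 look.py 12
python3 - <<'E'
from h import *
t=cv2.imread("pics/top12.png")[100:270,220:420]; s=cv2.imread("pics/scene12.png")[130:310,220:440]
cv2.imwrite("pics/f.png",np.hstack([cv2.resize(t,(400,400),interpolation=cv2.INTER_CUBIC),cv2.resize(s,(400,400),interpolation=cv2.INTER_CUBIC)]))
E
```

```text
top [(28, np.float64(146.3)), (31, np.float64(146.8)), (34, np.float64(147.1)), (37, np.float64(147.3)), (40, np.float64(147.2)), (43, np.float64(147.3)), (46, np.float64(147.1)), (49, np.float64(146.9)), (52, np.float64(147.3)), (55, np.float64(147.7)), (58, np.float64(147.2)), (61, np.float64(147.2)), (64, np.float64(147.4)), (67, np.float64(147.2)), (70, np.float64(147.3))]
dial 147.04 long 147.28
dial [ 0.015 -0.556]
long [ 0.011 -0.422]
scene [(28, np.float64(148.6)), (31, np.float64(148.0)), (34, np.float64(147.8)), (37, np.float64(148.1)), (40, np.float64(147.9)), (43, np.float64(148.0)), (46, np.float64(148.1)), (49, np.float64(147.9)), (52, np.float64(148.2)), (55, np.float64(147.1)), (58, np.float64(148.1)), (61, np.float64(147.8)), (64, np.float64(147.6)), (67, np.float64(147.6)), (70, np.float64(148.0))]
dial 148.06 long 147.75
dial [-0.002  0.069]
long [ 0.016 -1.403]
16.5
16.5 [ 0.4592 -0.1346  0.1515] [ 3.141 -0.     2.453] [ 1.01  0.6  -1.21  1.97  0.66  1.04  0.38] [0.08 0.04 0.68] -0.00010220291973045627
```

View pics/f.png

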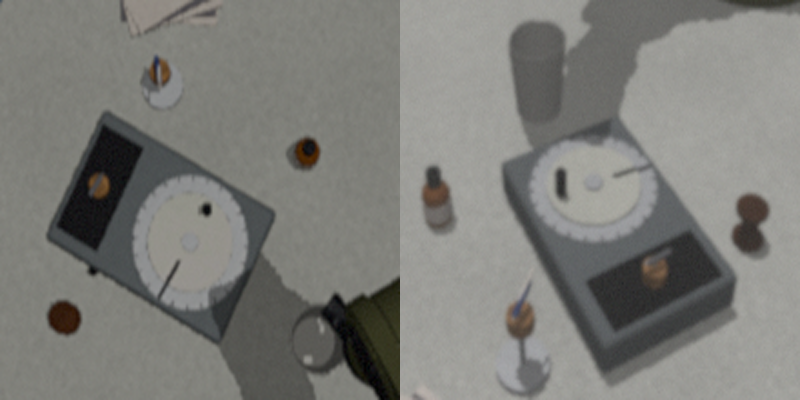

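The dial line and long line form one straight line at top crop (170,280), with +0.24° residual in top and −0.3° in scene. The dial is seated, the other objects haven't moved, and the gripper is clear above the cup.

```bash
python3 -c "
from workcell import ctrl
print(ctrl.sign_off())"
```

```text
the job is handed in; nothing more can be done
None
```

The timer is set and handed in at about 16.5 s: the dial's black line matches the ring's long line to about 0.3° in both camera views, the cup, bottle, spool and stand look unmoved, and the arm is clear.

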